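Close the open tape jar with its quarter-turn lid

ROBOT

A 7-joint arm with a two-finger parallel gripper is mounted at the origin on a cart in front of the work surface, level with it; the furniture and walls round the work are solid. World frame = base frame: x ahead of the robot, y to its left, z up, the work surface at z = 0. Lengths are in mm, angles in degrees, forces in N, time in s.
With the tool pointing down it reaches from about 350 to 900 mm from the base axis. Payload 8.1 kg.
Tool frame: the origin (TCP) lies on the centre line of the jaws, within the pads' length; the fingertips stand 19 mm ahead of it and the grasp point (between the pads) is the TCP; z points along the fingers, y is the line along which they close (so a half turn about z gives the same grasp; the last joint's range is limited). The gripper opens to 92 mm and grips with 3 to 60 N. Pads are 19 mm wide; open, the fingers measure 130 mm over their backs; the gripper's body (75 mm by 190 mm) begins 47 mm behind the grasp point.
Start: joints at [-71.253, 24.895, 1.432, 90.138, -0.665, 64.973, -4.303], TCP at [260.458, 568.157, 245.742] pointing down, gripper open.
Joint ranges: [-149.89, 149.89], [-25.12, 119.58], [-72.63, 75.52], [4.76, 147.25], [-75.54, 255.54], [6.69, 114.76], [-157.13, 157.13]. Speed limits (degrees/s): [127.2, 127.2, 172.46, 172.46, 180, 180, 180].

INTERFACE

Orientations are given as [roll, pitch, yaw] about the fixed x, y, z axes, in that order (R = Rz(yaw) Ry(pitch) Rx(roll)).
In Python, from bench import manip gives the robot as it stands.
- The arm moves only by the tool arm_command, never from a script. Its argument "commands" is a list of rows, each a list of 7 numbers: the shift along the tool's x, y, z each as a share of 5 cm, from -1 to 1, then the turn, a rotation vector about the tool's x, y, z each as a share of 0.15 rad, from -1 to 1, then the gripper command: -1 is shut, 1 is fully open, values between are in proportion. A call has 1 to 20 rows; each row shifts and turns the commanded pose from where the row before left it, along the tool's axes as they then stand; what a row does not reach is not made up. A row lasts 1/10 s, in which the tool goes at most 50 mm and 8.59 degrees, less where a joint would pass 70% of its speed; a pose out of reach is approached as far as the arm can. A call with a number of a shift or a turn outside -1 to 1 is refused whole. A call with a gripper value outside its range is refused whole. The fingers move at their own pace and stop on an object; "force" is the grip in N (left out, the last holds). Time passes only in rows, so rows that do not move let the fingers close. It gives the time, the measured TCP pose, the force, the opening and the grip force at its end, in the units of the state.
- manip.state(): the state, without advancing time (a new reading comes with each control period).
- manip.get_image(name): name is "scene" or "top" or "wrist"; returns a dict with "image" (384x512x3 uint8, red, green, blue), "fx", "fy", "cx", "cy" (pixels), "position" and "rotation" of the camera in the world. Camera axes: x right, y down, z forward; pixel columns grow to the right and rows downward; lengths in mm; the calibration is good to about 2 mm. A picture is of the moment at which its call begins. There is no depth.
- manip.sign_off(): hands the job in; it is judged then, once.
Trained networks look in a picture, given as the dict that the camera call returned (one of the last four; its "shot" number tells which), for a name from the list of things; names that differ only in an ending like _2 or _b are one class to them, and where a whole thing is asked for, a point or a joint stands for the part that bears it (a point fixed in the world has none). Each returns a list of dicts, best first, with "confidence" (0 to 1); they miss things now and then, are a little off and sometimes report something else, mostly with a low value. They report only what shows in the picture. A call takes as long as a camera call. They do not tell look-alikes from the thing itself.
- manip.look_for(query, picture): "bbox" ([left, top, right, bottom] in pixels, round what is visible of it).
- manip.silhouettes(query, picture): "region" (384x512 bool, what is visible of it) and "bbox" ([left, top, right, bottom] in pixels, round what is visible of it).
- manip.tip_of(query, picture): "xy" ([column, row] in pixels: a listed point, or the origin of a listed thing).
The state is a dict: "t": time; "qpos": joint angles; "dq": joint speeds; "tau": joint torques, N m; "ee_pos": TCP position; "tool_rot": TCP orientation; "ft_force": force on the tool from outside, world axes, zero at the start; "ft_torque": the same for the moment, N m; "finger_gap": opening from 0.0 (shut) to 1.0 (fully open); "grip_force": force on a finger pad.
Only numpy, scipy, OpenCV 4.12 (cv2) and the standard library are available. Lean on these libraries where they do the work, as an engineer would, in place of code of your own. Each camera call takes 0.05 s, during which the arm holds its last target. There are 200 camera calls.

TASK

One of the two clear jars of tape rolls stands open. Take the loose grey lid by its bar, set it level on the open jar and turn it backwards (anticlockwise from above) under a light press until you feel it drop into the thread, then screw it down clockwise until it is fully home against its stop. Work gently, by feel, without forcing or overtightening it; let go, and leave the other things on the table where they stand.

Things in the scene. Friction and masses are not known exactly. Their poses are not given: they have to be found in the camera images.
- lid: The loose grey plastic lid, right side up on the table. Ribbed skirt 72 mm across (66.8 inside), 20 mm high, open below; flat top at 20 mm, carrying a grip bar 54 mm long, 14 mm thick, from 20 to 41 mm above the foot. 56 to 112 g. Origin: centre of the skirt's foot; z up; the bar runs along the lid's own x, so pinch it across y.
- lid_grip (a point): A point inside the lid's grip bar, on the lid's axis, 34 mm above the skirt's foot.
- lid_lugs (a point): A point on the lid's axis, 2 mm above the skirt's foot: the level of the four round lugs, 3.5 mm thick, that stand inwards from the skirt at +x, +y, -x and -y and leave an opening 57.7 mm across.
- stand: Square beech block (96 x 96 x 12 mm, round collar up to 22 mm) holding the open jar; fixed. The jar, clear, 72 mm across, with two tape rolls in it, is pressed into the block and neither turns nor lifts. Origin: centre of the block's underside, on the jar's axis; z up. The angle at which the jar's thread starts differs each time and does not follow from the block's yaw.
- jar_rim (a point): Centre of the open jar's rim, on its axis, 84 mm above the table; z up. The white neck is 52 mm across at the rim, 55 mm from 2.5 mm below it. Foot of the lid below this point: 4.25 mm with the lugs on the ridges (1.75 mm if on the ribs), 12.75 mm when dropped into the thread, 16.75 mm fully home.
- thread_top (a point): On the jar's axis, 4 mm below the rim: level of the ridges of the four-start thread, 64 mm across. Each quarter, clockwise from above: entry gap 19.5 degrees, ridge 65 degrees with a level top, stop rib 5.5 degrees, 2.5 mm higher than the ridge. On the ridges the lid is blocked by the ribs if turned clockwise; anticlockwise it reaches the gaps within 80 degrees and can fall.
- thread_entry (a point): On the jar's axis, where the foot of the lid's skirt lies once the lugs have dropped 8.5 mm from the ridges (11 mm from the ribs) into the gaps; ribs then block further anticlockwise turning. A hand holding the lid must follow it down. Clockwise, under the ridges, the track is level for a few degrees and then falls 4 mm over 58 degrees (3.9 mm per rad).
- thread_home (a point): On the jar's axis, where the foot of the lid's skirt lies when fully home. The track runs level for the last few degrees up to a rigid stop, felt as a sudden rise of the turning moment; moments up to 0.5 N m on the lid do no harm. Pressing alone does not seat the lid: the track carries it until it is turned.
- stand_full: The other block, the same, with a jar that is already closed (its lid is fixed and reaches 108 mm above the table). Leave it alone. Origin: centre of the block's underside.
- tape_roll: A loose roll of tape lying flat, 51 mm across, 18 mm high; a bystander. Origin: centre of its underside.
- ink_box: A loose black ink pad box with a white label, 69 x 86 x 21 mm; a bystander. Origin: centre of its underside.
- ink_box_2: A loose plain black ink pad box, 69 x 76 x 20 mm; a bystander. Origin: centre of its underside.
- roller: A loose black roller stamp, standing, 23 x 23 x 68 mm; a bystander. Origin: centre of its underside.
- card_pack: A loose flat white pack, 85 x 110 x 12 mm; a bystander. Origin: centre of its underside.
Mind the look-alikes: they are no part of the job. Of the things that look like the lid, the largest one is meant.

How it is judged (in metres and radians):
On the way:
1. the lid has dropped level into the thread of the open jar (horizontal distance between lid and jar_rim below 0.004 m and z of lid in the frame of jar_rim below -0.0115 m and angle between lid's own z axis and vertical below 0.06 rad), for 0.1 s.
At the end, for the whole second after the job is handed in: the lid is screwed fully home on the open jar: its foot within 0.75 mm of its lowest position (at least 16 mm below the rim), centred within 3 mm, level within 0.04 rad and at rest (horizontal distance between lid and jar_rim below 0.003 m and z of lid in the frame of jar_rim below -0.016 m and angle between lid's own z axis and vertical below 0.04 rad and linear speed of lid below 0.01 m/s); the robot touches nothing.
It fails at once if the lid is forced: pressed or twisted against the open jar with more than 60 N in all (contact force between lid and stand above 60 N).
It fails at once if a bystander (tape roll, ink pad boxes, roller stamp, flat pack) is pushed more than 30 mm from its place (distance of any of tape_roll, ink_box, ink_box_2, roller, card_pack from where it was at the start of the episode above 0.03 m).
It also fails if it takes over 64 s, if anything falls off the work surface, if the arm or the gripper's body presses on something with over 40 N, if the wrist force passes 120 N, or if a joint passes its speed limit or range.

## Working session

There is one attempt and no reset: what is moved stays moved. The work goes in short steps, Python scripts to look and compute and a tool call to move; the robot and the scene stay as the last step left them, time stands still between calls to the robot, and variables do not carry over. Pictures are saved under pics/ and viewed, at most 10 in all, crops included, and the job is handed in when it is done.

Besides the shell and the picture viewer there is one more tool, called by a JSON object that holds its "fn" and its "kwargs". arm_command: Moves the arm, as the interface text tells. Shift numbers are shares of 5 cm and turn numbers shares of 0.15 rad, none past 1 either way. Its arguments: {"type":"object","properties":{"commands":{"type":"array"},"force":{"type":"number"}},"required":["commands"]}

```bash
mkdir -p pics; cat > h.py <<'E'
from bench import manip
import numpy as np, cv2
def ray(p,uv,z):
    d=np.array([(uv[0]-p["cx"])/p["fx"],(uv[1]-p["cy"])/p["fy"],1.])
    d=np.array(p["rotation"])@d; o=np.array(p["position"],float)
    return o+d*(z-o[2])/d[2]
def save(p,n,crop=None,s=1):
    im=p["image"][...,::-1]
    if crop: im=im[crop[1]:crop[3],crop[0]:crop[2]]
    cv2.imwrite("pics/"+n,cv2.resize(im,None,fx=s,fy=s,interpolation=cv2.INTER_CUBIC))
def proj(p,X):
    c=np.array(p["rotation"]).T@(np.array(X)-np.array(p["position"]))
    return [p["fx"]*c[0]/c[2]+p["cx"],p["fy"]*c[1]/c[2]+p["cy"]]
E
python3 - <<'E'
from h import *
np.set_printoptions(precision=1,suppress=True)
T=manip.get_image("top");S=manip.get_image("scene")
cv2.imwrite("pics/a.png",np.vstack([T["image"],S["image"]])[...,::-1][:, :]) if 0 else None
im=np.hstack([T["image"],S["image"]])[...,::-1]
save(T,"top.png",None,1.5);save(S,"scene.png",None,1.5)
for n,p in(("T",T),("S",S)):
  print(n,p["position"],p["fx"])
  for q,z in(("lid_grip",34),("jar_rim",84),("lid",0),("stand",0),("stand_full",0),("tape_roll",0),("ink_box",0),("roller",0),("card_pack",0)):
    for d in manip.tip_of(q,p)[:4]: print(q,round(d["confidence"],2),np.array(d["xy"]),ray(p,d["xy"],z))
s=manip.state();print(s["ee_pos"],s["tool_rot"],s["t"])
E
```

```text
T [ 454.8   64.3 1132.4] 385.29670257308373Traceback (most recent call last):
  File "<stdin>", line 10, in <module>
  File "h.py", line 6, in ray
    return o+d*(z-o[2])/d[2]
                        ~^^^
IndexError: invalid index to scalar variable.
```

View pics/top.png

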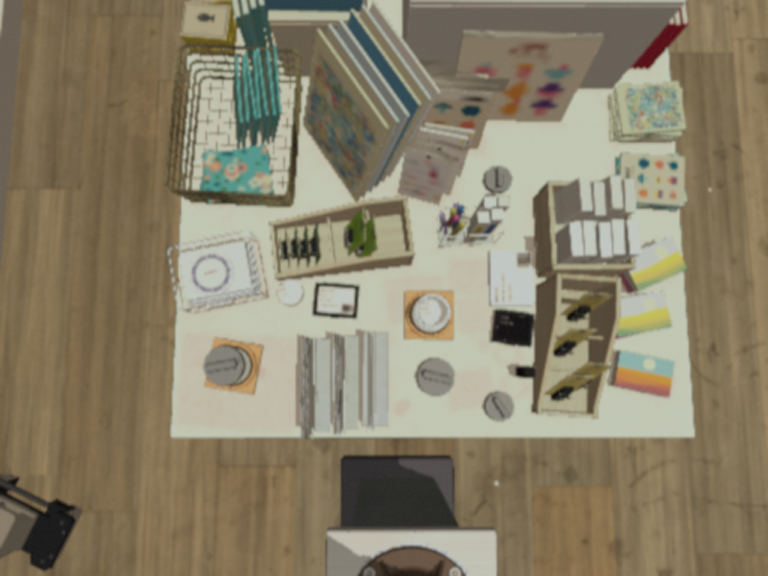

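View pics/scene.png

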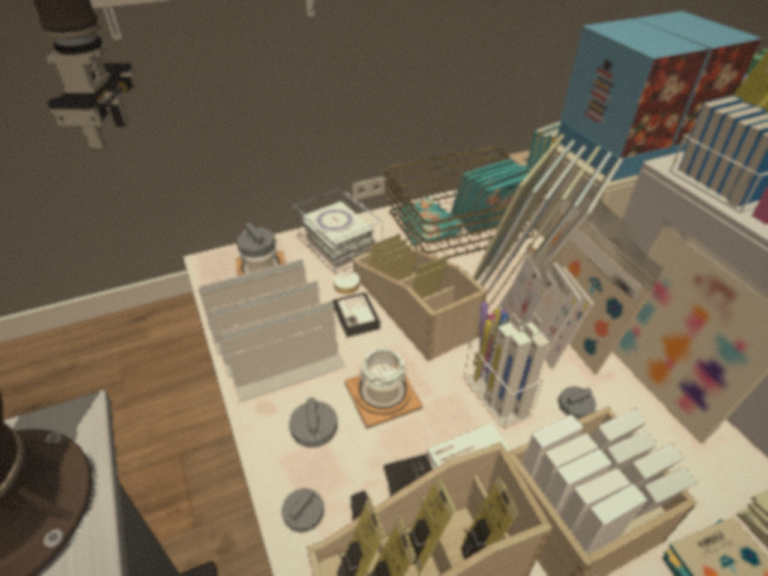

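Top view (768x576 px): there are three grey lids, at (435,377), (498,405) and (497,180). The one at (435,377) is clearly the largest, about 37 px across against 28 px. The open jar is at (431,313), and the closed one at (228,365). A card rack stands left of the lid at x<388.

```bash
sed -i 's/np.array(p\["rotation"\])/rot(p)/' h.py; cat >> h.py <<'E'
from scipy.spatial.transform import Rotation as Ro
def rot(p):
    r=np.array(p["rotation"],float)
    return r if r.shape==(3,3) else Ro.from_euler("xyz",r,degrees=True).as_matrix() if r.size==3 else Ro.from_quat(r).as_matrix()
E
python3 - <<'E'
from h import *
np.set_printoptions(precision=1,suppress=True)
T=manip.get_image("top");S=manip.get_image("scene")
print(T["rotation"],S["rotation"],S["position"])
a=cv2.resize(T["image"][190:300,230:360],None,fx=4,fy=4,interpolation=cv2.INTER_CUBIC)
cv2.imwrite("pics/crop.png",a[...,::-1])
for n,p in(("T",T),("S",S)):
  for q,z in(("lid_grip",34),("jar_rim",84),("lid",0),("stand",0),("tape_roll",0),("ink_box",0),("roller",0)):
    for d in manip.tip_of(q,p)[:4]: print(n,q,round(d["confidence"],2),np.array(d["xy"]),ray(p,d["xy"],z))
s=manip.state();print(s["ee_pos"],s["tool_rot"],s["t"])
E
```

```text
[-172.6   -0.3  -90. ] [-132.9   -0.5  -24.3] [ 338.1 -517.   710.1]
T lid_grip 0.82 [333.  273.6] [ 375.  -166.9   34. ]
T lid_grip 0.73 [292.4 246.2] [451.2 -54.1  34. ]
T lid_grip 0.69 [332.7 117.6] [ 827.8 -178.6   34. ]
T jar_rim 0.63 [292.4 209.3] [551.3 -50.2  84. ]
T lid 0.82 [287.8 250.2] [439.6 -44.2   0. ]
T lid 0.74 [331.3 268.5] [ 387.  -169.6    0. ]
T lid 0.58 [330.2 120.9] [ 828.9 -178.2    0. ]
T lid 0.54 [345.3 247.1] [ 448.4 -212.1    0. ]
T stand 0.59 [288.3 210.4] [555.8 -47.2   0. ]
T tape_roll 0.59 [198.2 192. ] [610.6 219.3   0. ]
T ink_box 0.91 [338.5 217.6] [ 534.5 -194.8    0. ]
T ink_box 0.72 [225.5 200. ] [586.7 138.2   0. ]
T roller 0.65 [289.9 207.6] [564.1 -52.    0. ]
T roller 0.51 [348. 245.] [ 454.4 -220.2    0. ]
T roller 0.16 [197.9 193.9] [604.9 220.1   0. ]
S lid_grip 0.76 [206.5 277.6] [432.6 -51.3  34. ]
S lid_grip 0.6 [386.2 263.6] [ 824.2 -183.5   34. ]
S lid_grip 0.59 [200.6 334.7] [ 380.  -172.5   34. ]
S jar_rim 0.61 [255.3 241.3] [557.1 -38.   84. ]
S lid 0.88 [205.4 283.3] [430.1 -41.7   0. ]
S lid 0.87 [384.9 269.9] [ 833.7 -180.3    0. ]
S lid 0.72 [207.  275.7] [440.1 -23.4   0. ]
S lid 0.58 [203.3 338.8] [ 384.4 -165.7    0. ]
S stand 0.6 [256.5 260.9] [563.8 -31.4   0. ]
S tape_roll 0.69 [228.  188.2] [596.1 246.4   0. ]
S ink_box 0.85 [237.5 214.4] [581.  133.9   0. ]
S ink_box 0.77 [272.4 326.4] [ 524.7 -199.1    0. ]
S roller 0.68 [240.1 349.4] [ 444.5 -216.4    0. ]
[260.5 568.2 245.8] [180.    0.  155.4] 0.95
```

View pics/crop.png

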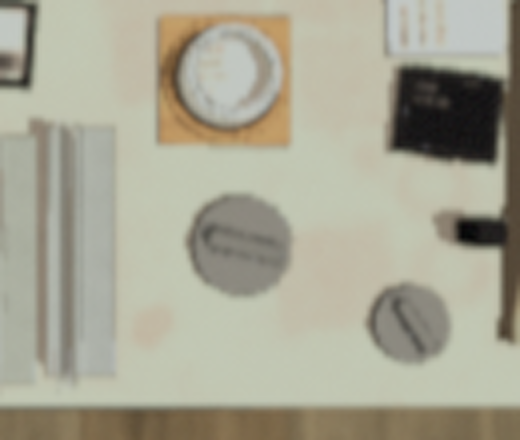

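The crop confirms it: the large lid is at full-frame px (290,251), with its bar almost along world y (bar yaw about 80°). The open jar is directly ahead of it. I'm moving over it now.

{"fn": "arm_command", "kwargs": {"commands": [[-0.6,-0.7,0,0,0,0,0.5],[-0.6,-0.7,0,0,0,0,0.5],[-0.6,-0.7,0,0,0,0,0.5],[-0.6,-0.7,0,0,0,0,0.5],[-0.6,-0.7,0,0,0,0,0.5],[-0.6,-0.7,0,0,0,0,0.5],[-0.6,-0.7,0,0,0,0,0.5],[-0.6,-0.7,0,0,0,0,0.5],[-0.6,-0.7,0,0,0,0,0.5],[-0.6,-0.7,0,0,0,0,0.5],[-0.6,-0.7,0,0,0,0,0.5],[-0.6,-0.7,0,0,0,0,0.5],[-0.6,-0.7,0,0,0,0,0.5],[-0.6,-0.7,0,0,0,0,0.5],[0,0,0,0,0,1,0.5],[0,0,0,0,0,1,0.5],[0,0,0,0,0,1,0.5],[0,0,0,0,0,1,0.5],[0,0,0,0,0,1,0.5],[0,0,0,0,0,1,0.5]], "force": 20}}

```text
t: 2.95
ee_pos: [438.1, -52.3, 245.9]
tool_rot: [180.0, -0.0, 103.4]
ft_force: [0.4, -0.7, 0.4]
finger_gap: 0.751
grip_force: 0.0
```

{"fn": "arm_command", "kwargs": {"commands": [[0,0,0,0,0,1,0.5],[0,0,0,0,0,1,0.5],[0,0,0,0,0,0.8,0.5],[0,0,0,0,0,0,0.5],[0,0,0,0,0,0,0.5]]}}

```text
t: 3.45
ee_pos: [438.1, -52.2, 245.8]
tool_rot: [180.0, -0.0, 80.0]
ft_force: [-0.2, 0.4, 0.1]
finger_gap: 0.748
grip_force: 0.0
```

```bash
cat > look.py <<'E'
from h import *
import sys
np.set_printoptions(precision=1,suppress=True)
W=manip.get_image("wrist");T=manip.get_image("top")
save(W,sys.argv[1],None,1.5)
for n,p in(("W",W),("T",T)):
  print(n,p["position"],p["rotation"])
  for q,z in(("lid_grip",34),("jar_rim",84)):
    for d in manip.tip_of(q,p)[:3]: print(n,q,round(d["confidence"],2),np.array(d["xy"]),ray(p,d["xy"],z))
  for d in manip.silhouettes("lid",p)[:3]:
    m=d["region"].astype(np.uint8); c=max(cv2.findContours(m,0,2)[0],key=cv2.contourArea)
    e=cv2.fitEllipse(c); print("lid",round(d["confidence"],2),e,ray(p,e[0],15),d["bbox"])
s=manip.state();print(s["ee_pos"],s["tool_rot"],s["t"],s["finger_gap"],s["ft_force"],s["ft_torque"],s["qpos"])
E
python3 look.py w1.png
```

```text
W [450.2  20.4 384.8] [164.3  -0.1 -10.1]
W lid_grip 0.7 [228.1 257.1] [ 378.5 -167.1   34. ]
W lid_grip 0.62 [254.  169.6] [439.1 -44.8  34. ]
W lid_grip 0.52 [332.  145.1] [545.4 -30.7  34. ]
W jar_rim 0.72 [351.1 156.4] [552.  -39.9  84. ]
lid 0.85 ((251.06724548339844, 168.13011169433594), (49.36640548706055, 50.935821533203125), 44.912376403808594) [434.8 -45.5  15. ] [226.0, 142.3, 278.4, 192.4]
lid 0.77 ((229.46424865722656, 245.75064086914062), (27.977197647094727, 34.09211730957031), 80.02730560302734) [ 380.6 -158.6   15. ] [209.9, 230.6, 250.5, 250.2]
T [ 454.8   64.3 1132.4] [-172.6   -0.3  -90. ]
T lid_grip 0.85 [333.7 115.2] [ 835.1 -181.8   34. ]
T lid_grip 0.64 [292.3 249.9] [440.8 -53.7  34. ]
T jar_rim 0.84 [287.1 208.6] [553.2 -35.7  84. ]
T jar_rim 0.35 [288.2 249.6] [442.3 -37.3  84. ]
lid 0.6 ((331.14068603515625, 118.79368591308594), (16.28438949584961, 17.518705368041992), 31.61626434326172) [ 830.5 -178.    15. ] [321.2, 112.5, 337.5, 129.8]
lid 0.55 ((285.6573181152344, 249.05194091796875), (14.596573829650879, 26.1253719329834), 8.10201644897461) [443.  -36.7  15. ] [277.7, 237.2, 295.1, 261.5]
[438.  -52.3 245.7] [-180.     0.    79.8] 3.85 0.7479746651716838 [-1.  -0.5 -0.2] [-0.1  0.  -0. ] [-30.6   7.4  34.6 116.4  -5.   57.6  -3.8]
```

View pics/w1.png

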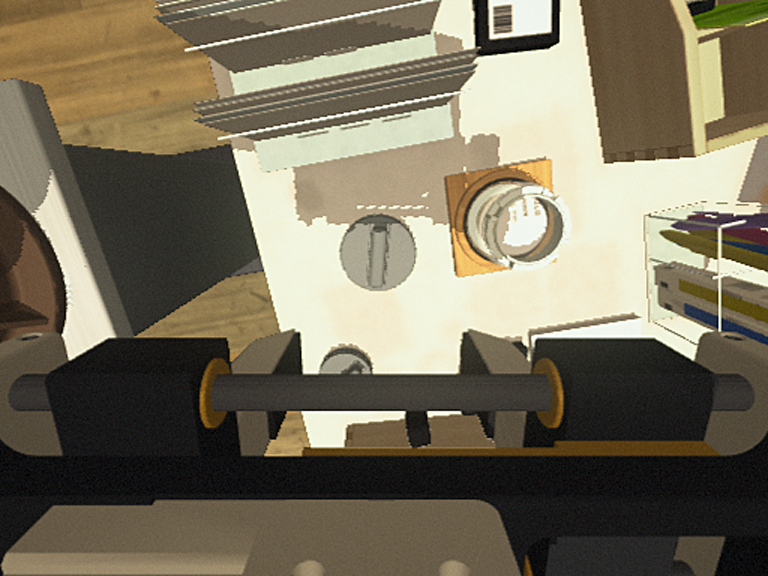

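The wrist view shows the lid at (378,252), with its bar lined up with the jaws, and the open jar's rim at about (522,225). I'll go lower for a precise relative measurement.

{"fn": "arm_command", "kwargs": {"commands": [[0.1,0,0.6,0,0,0,0.5],[0,0,0.6,0,0,0,0.5],[0,0,0.6,0,0,0,0.5],[0,0,0.5,0,0,0,0.5],[0,0,0,0,0,0,0.5],[0,0,0,0,0,0,0.5]]}}

```text
t: 4.45
ee_pos: [438.9, -47.6, 131.0]
tool_rot: [-180.0, 0.0, 79.7]
ft_force: [0.1, -0.9, 1.6]
finger_gap: 0.748
grip_force: 0.0
```

```bash
python3 look.py w2.png; python3 - <<'E'
from h import *
import pickle
p=manip.get_image("wrist"); pickle.dump(p,open("w2.pkl","wb")); print(p["fx"],p["cx"],p["cy"],p["position"],p["rotation"])
E
```

```text
W [451.5  25.  270. ] [164.3  -0.  -10.3]
W lid_grip 0.67 [252.1 197.9] [437.1 -44.9  34. ]
W lid_grip 0.64 [218.6 309.7] [ 379.9 -160.    34. ]
W jar_rim 0.91 [410.3 179.9] [554.7 -37.2  84. ]
W jar_rim 0.65 [401.9 173.3] [548.9 -31.2  84. ]
lid 0.85 ((221.725830078125, 290.5447692871094), (28.807430267333984, 44.46626281738281), 87.56307983398438) [ 383.  -150.8   15. ] [199.0, 273.4, 246.2, 304.0]
lid 0.81 ((250.4875946044922, 192.41970825195312), (70.83159637451172, 71.7625961303711), 82.01428985595703) [435.4 -44.6  15. ] [213.7, 155.4, 286.7, 228.8]
T [ 454.8   64.3 1132.4] [-172.6   -0.3  -90. ]
T lid_grip 0.82 [335.1 115.2] [ 835.1 -185.9   34. ]
T lid_grip 0.75 [292.  248.8] [443.9 -52.9  34. ]
T lid_grip 0.62 [288.4 249.9] [440.9 -42.7  34. ]
T jar_rim 0.65 [289.8 203.7] [566.7 -43.3  84. ]
lid 0.62 ((331.37030029296875, 119.18409729003906), (18.038442611694336, 19.53654670715332), 101.129638671875) [ 829.3 -178.7   15. ] [320.7, 113.6, 341.6, 129.0]
lid 0.44 ((281.3072204589844, 249.91903686523438), (6.3984246253967285, 17.469209671020508), 5.3256611824035645) [440.6 -24.2  15. ] [278.2, 240.7, 287.3, 257.3]
lid 0.33 ((342.32977294921875, 218.1658935546875), (26.451143264770508, 31.677356719970703), 102.25407409667969) [ 531.7 -202.5   15. ] [326.6, 204.4, 358.4, 231.3]
[439.3 -47.3 131.3] [179.9  -0.   79.8] 4.85 0.7516750530810503 [0.1 0.3 0.2] [-0.1  0.1 -0. ] [-26.   17.8  31.6 124.6 -14.2  40.9   4.9]
264.72965736497326 253.87107826982637 192.67625768442974 [451.48973903  25.24484606 270.33031403] [ 1.64371774e+02 -1.04136725e-01 -1.02852112e+01]
```

View pics/w2.png

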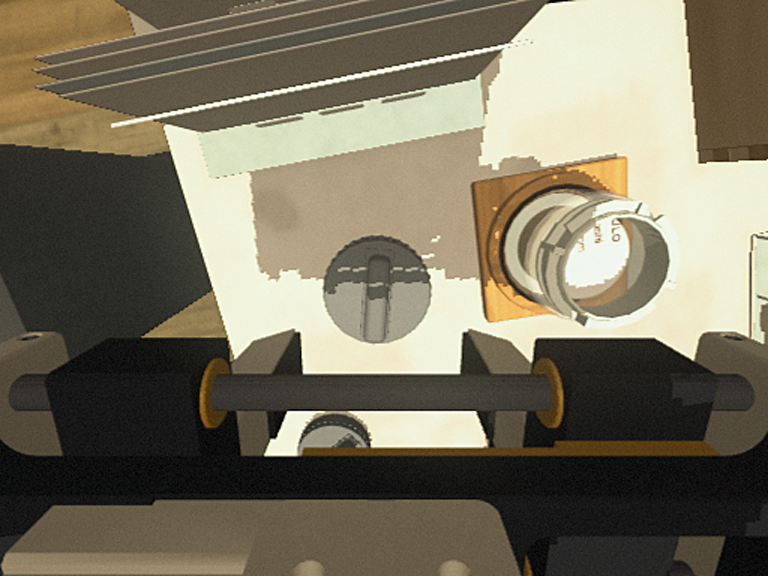

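```bash
cat > fit.py <<'E'
from h import *
import pickle
from scipy.ndimage import map_coordinates as mc
p=pickle.load(open("w2.pkl","rb"))
g=cv2.GaussianBlur(cv2.cvtColor(p["image"],cv2.COLOR_RGB2GRAY).astype(np.float32),(0,0),0.8)
gm=np.hypot(cv2.Sobel(g,5,1,0),cv2.Sobel(g,5,0,1)); gm=np.minimum(gm,150)
a=np.linspace(0,2*np.pi,240)
def circ(c,r,z):
    return np.array([proj(p,[c[0]+r*np.cos(t),c[1]+r*np.sin(t),z]) for t in a])
def score(c,ks): 
    return sum(mc(gm,circ(c,r,z).T[::-1],order=1).mean() for r,z in ks)
def best(c0,ks,w=8):
    c0=np.array(c0,float)
    for st in(1,.25):
        G=[(score(c0+[i*st,j*st],ks),i,j) for i in range(-w,w+1) for j in range(-w,w+1)]
        s,i,j=max(G); c0=c0+[i*st,j*st]; w=5
    return c0,round(s,1)
lid=best([436,-45],[(36,20)]);print("lid",lid, best([436,-45],[(36,0)]))
for r in (20,22,23,24,25,26):print("rim",r,best([554,-40],[(r,84)]))
print("ridge",best([554,-40],[(32,80)]))
jar=best([554,-40],[(26,84)])
for uv in((471,182),(627,155),(486,322)): print(ray(p,np.array(uv)/1.5,12))
im=cv2.resize(p["image"][...,::-1],None,fx=3,fy=3,interpolation=cv2.INTER_CUBIC)
for c,ks,col in((lid[0],[(36,20)],(0,0,255)),(jar[0],[(26,84)],(0,0,255)),(jar[0],[(32,80)],(255,0,0))):
    for r,z in ks: cv2.polylines(im,[(circ(c,r,z)*3).astype(int)],True,col,1)
cv2.imwrite("pics/fit.png",im[260:760,600:1390])
E
python3 fit.py
```

```text
lid (array([435.75, -45.  ]), np.float32(147.6)) (array([435.  , -46.25]), np.float32(85.1))
rim 20 (array([546., -34.]), np.float32(82.1))
rim 22 (array([556.75, -39.5 ]), np.float32(88.1))
rim 23 (array([557., -37.]), np.float32(94.5))
rim 24 (array([554.75, -36.5 ]), np.float32(133.5))
rim 25 (array([554.  , -36.75]), np.float32(138.4))
rim 26 (array([552.75, -36.25]), np.float32(117.1))
ridge (array([549.75, -34.25]), np.float32(98.5))
[507.28097071  12.61905948  12.        ]
[604.07035929  11.42635345  12.        ]
[506.42990094 -82.29476704  12.        ]
```

View pics/fit.png

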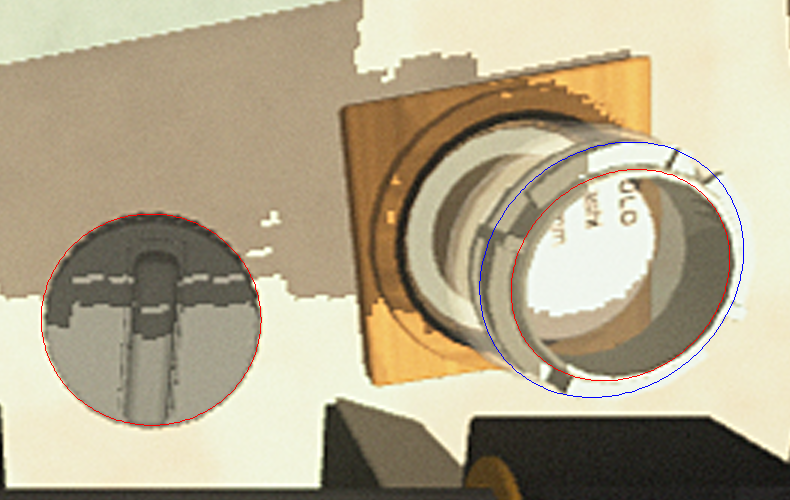

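The lid fit is good: (435.8,-45.0). The rim fit sits on the bore edge, so I'll look at the jar from directly above, as I did for the lid.

{"fn": "arm_command", "kwargs": {"commands": [[0.14,0.57,-0.1,0,0,0,0.5],[0.14,0.57,-0.1,0,0,0,0.5],[0.14,0.57,-0.1,0,0,0,0.5],[0.14,0.57,-0.1,0,0,0,0.5],[0,0,0,0,0,0,0.5],[0,0,0,0,0,0,0.5]]}}

```text
t: 5.5
ee_pos: [555.9, -40.2, 150.5]
tool_rot: [-180.0, 0.0, 79.7]
ft_force: [-0.4, 0.1, -0.3]
finger_gap: 0.749
grip_force: 0.0
```

```bash
cat > fit2.py <<'E'
from h import *
import pickle
p=manip.get_image("wrist"); pickle.dump(p,open("w2.pkl","wb"))
exec(open("fit.py").read().split("lid=best")[0])
s=manip.state();print(s["ee_pos"],s["tool_rot"],p["position"])
for r in (21,22,23,24,25,26,27.5):print("rim",r,best([554,-37],[(r,84)],6))
print("joint",best([554,-37],[(26,84),(27.5,81.5)],6))
jar=best([554,-37],[(26,84)],4)
im=cv2.resize(p["image"][...,::-1],None,fx=4,fy=4,interpolation=cv2.INTER_CUBIC)
u,v=[int(4*k) for k in proj(p,[*jar[0],84])]
for r,z in((26,84),(32,80)): cv2.polylines(im,[(circ(jar[0],r,z)*4).astype(int)],True,(0,0,255) if r==26 else (255,0,0),1)
cv2.imwrite("pics/fit2.png",im[max(0,v-300):v+280,max(0,u-390):u+390])
E
python3 fit2.py
```

```text
[555.10662991 -40.31701227 150.33729548] [-1.79925074e+02  1.92074124e-02  7.97241158e+01] [568.40933683  32.37930489 289.43128121]
rim 21 (array([551., -39.]), np.float32(102.2))
rim 22 (array([554.5 , -39.75]), np.float32(110.2))
rim 23 (array([553.75, -38.75]), np.float32(122.9))
rim 24 (array([554.5 , -37.75]), np.float32(125.8))
rim 25 (array([555.  , -35.25]), np.float32(117.0))
rim 26 (array([553.75, -34.25]), np.float32(107.9))
rim 27.5 (array([558. , -34.5]), np.float32(86.2))
joint (array([555.75, -35.5 ]), np.float32(195.8))
```

View pics/fit2.png

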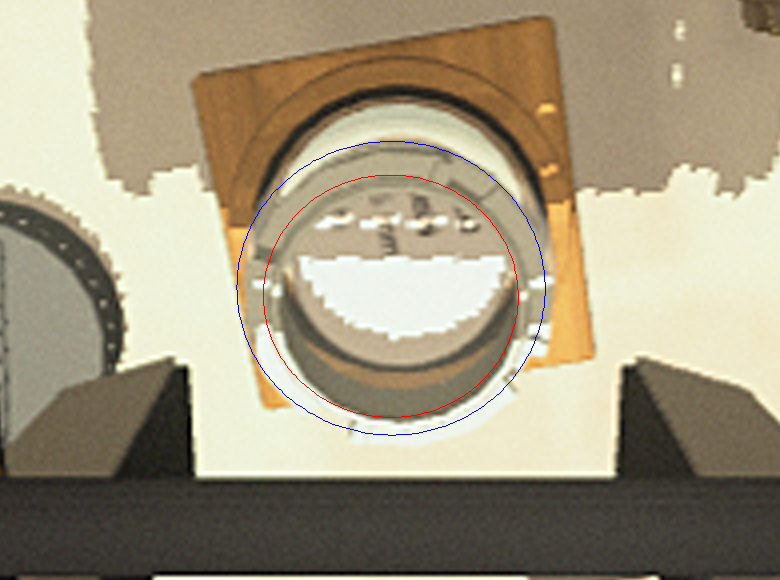

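```bash
python3 - <<'E'
from h import *
import pickle
p=pickle.load(open("w2.pkl","rb"))
u,v=[int(4*k) for k in proj(p,[553.75,-34.25,84])]
o=np.array([max(0,u-390),max(0,v-300)]); print(u,v)
for c in((193,76),(551,16),(594,357),(263,408),(400.2,221.2)): print(ray(p,(np.array(c)+o)/4-0.0,12).round(1))
for c in((277,300),(518,300),(397,418),(397,188)): print("bore",ray(p,(np.array(c)+o)/4,84).round(1))
for c in((247,290),(551,290),(400,443),(395,148)): print("ridge",ray(p,(np.array(c)+o)/4,80).round(1))
E
```

```text
1002 820
[509.1  11.9  12. ]
[602.9  10.4  12. ]
[601.5 -84.3  12. ]
[507.  -82.8  12. ]
[555.2 -36.   12. ]
bore [530.9 -30.1  84. ]
bore [579.3 -38.9  84. ]
bore [550.3 -60.2  84. ]
bore [559.2 -11.5  84. ]
ridge [524.5 -28.   80. ]
ridge [586.6 -39.3  80. ]
ridge [549.5 -67.9  80. ]
ridge [560.1  -4.2  80. ]
```

{"fn": "arm_command", "kwargs": {"commands": [[-0.1,-0.58,0,0,0,0,0.4],[-0.1,-0.58,0,0,0,0,0.4],[-0.1,-0.58,0,0,0,0,0.4],[-0.1,-0.58,0,0,0,0,0.4],[0,0,0,0,0,0,0.4],[0,0,0,0,0,0,0.4]]}}

```text
t: 6.15
ee_pos: [437.3, -39.0, 150.9]
tool_rot: [-180.0, -0.1, 79.7]
ft_force: [0.1, -0.5, -0.3]
finger_gap: 0.704
grip_force: 0.0
```

{"fn": "arm_command", "kwargs": {"commands": [[-0.12,-0.01,0.5,0,0,0,0.4],[0,0,0.6,0,0,0,0.4],[0,0,0.6,0,0,0,0.4],[0,0,0.3,0,0,0,0.4],[0,0,0.16,0,0,0,0.4],[0,0,0,0,0,0,0.4],[0,0,0,0,0,0,0.4],[0,0,0,0,0,0,0.4]]}}

```text
t: 6.95
ee_pos: [437.6, -45.0, 43.5]
tool_rot: [179.9, -0.0, 79.7]
ft_force: [0.6, 0.1, -0.3]
finger_gap: 0.704
grip_force: 0.0
```

{"fn": "arm_command", "kwargs": {"commands": [[0,0,0,0,0,0,-1],[0,0,0,0,0,0,-1],[0,0,0,0,0,0,-1],[0,0,0,0,0,0,-1],[0,0,0,0,0,0,-1],[0,0,0,0,0,0,-1],[0,0,0,0,0,0,-1]], "force": 25}}

```text
t: 7.65
ee_pos: [436.8, -45.0, 42.7]
tool_rot: [-180.0, 0.0, 79.7]
ft_force: [0.1, -0.3, 1.3]
finger_gap: 0.15
grip_force: 24.8
```

```bash
cat > st.py <<'E'
from h import *
np.set_printoptions(precision=2,suppress=True)
s=manip.state()
for k in("t","ee_pos","tool_rot","finger_gap","grip_force","ft_force","ft_torque","qpos"):print(k,np.array(s[k]))
E
python3 st.py
```

```text
t 7.65
ee_pos [436.81 -44.99  42.7 ]
tool_rot [-180.      0.     79.74]
finger_gap 0.15001006949635723
grip_force 24.846203327178955
ft_force [ 0.08 -0.32  1.3 ]
ft_torque [-0.1   0.09  0.01]
qpos [-19.72  27.21  24.45 128.78 -23.63  28.17  13.12]
```

{"fn": "arm_command", "kwargs": {"commands": [[0,0,-0.2,0,0,0,-1],[0,0,-0.5,0,0,0,-1],[0,0,-0.6,0,0,0,-1],[0,0,-0.5,0,0,0,-1],[0,0,-0.2,0,0,0,-1],[0,0,0,0,0,0,-1],[0,0,0,0,0,0,-1]]}}

```text
t: 8.35
ee_pos: [436.4, -44.7, 142.2]
tool_rot: [-180.0, -0.0, 79.8]
ft_force: [0.5, 0.9, -2.4]
finger_gap: 0.148
grip_force: 24.8
```

```bash
python3 st.py; cat > fit3.py <<'E'
from h import *
import pickle
p=manip.get_image("wrist"); pickle.dump(p,open("w2.pkl","wb"))
exec(open("fit.py").read().split("lid=best")[0])
s=manip.state();e=np.array(s["ee_pos"]);f=e[2]-42.7
l=best(e[:2],[(36,f+20)],6);print(e,l,l[0]-e[:2])
im=cv2.resize(p["image"][...,::-1],None,fx=2,fy=2,interpolation=cv2.INTER_CUBIC)
cv2.polylines(im,[(circ(l[0],36,f+20)*2).astype(int)],True,(0,0,255),1)
cv2.imwrite("pics/fit3.png",im[150:700,150:900])
E
python3 fit3.py
```

```text
t 8.35
ee_pos [436.4  -44.7  142.19]
tool_rot [-179.97   -0.01   79.76]
finger_gap 0.14808609580209495
grip_force 24.83174353837967
ft_force [ 0.45  0.85 -2.38]
ft_torque [-0.09  0.1   0.05]
qpos [-28.07  16.63  33.4  124.31 -13.5   42.52   4.01]
[436.10830652 -44.76608788 141.83438276] (array([436.10830652, -43.01608788]), np.float32(81.3)) [0.   1.75]
```

View pics/fit3.png

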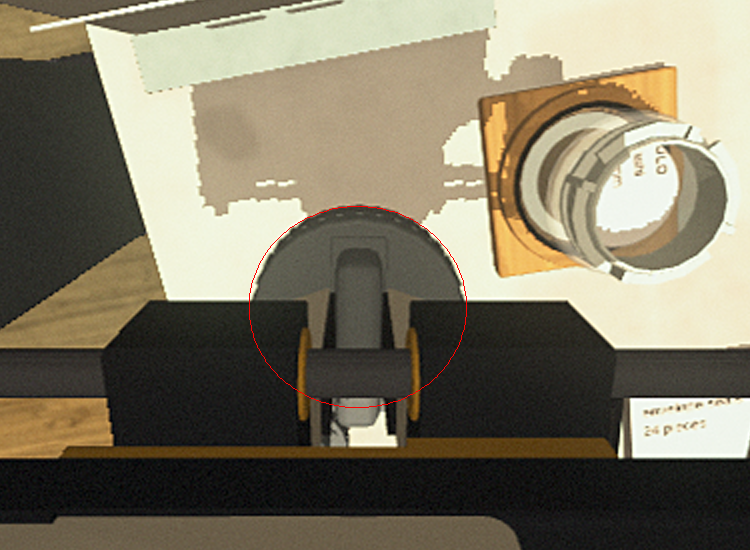

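{"fn": "arm_command", "kwargs": {"commands": [[0.1,0.38,0,0,0,0,-1],[0.12,0.48,0,0,0,0,-1],[0.12,0.48,0,0,0,0,-1],[0.12,0.48,0,0,0,0,-1],[0.15,0.48,0,0,0,0,-1],[0,0,0,0,0,0,-1],[0,0,0,0,0,0,-1],[0,0,0.1,0,0,0,-1],[0,0,0.1,0,0,0,-1],[0,0,0,0,0,0,-1],[0,0,0,0,0,0,-1]]}}

```text
t: 9.5
ee_pos: [554.9, -35.5, 132.6]
tool_rot: [-180.0, -0.0, 79.7]
ft_force: [-0.6, 0.0, -1.5]
finger_gap: 0.151
grip_force: 24.8
```

```bash
python3 st.py
```

```text
t 9.5
ee_pos [554.92 -35.46 132.56]
tool_rot [-179.97   -0.     79.73]
finger_gap 0.1507276732529987
grip_force 24.831845462322235
ft_force [-0.61  0.04 -1.51]
ft_torque [-0.07  0.13 -0.  ]
qpos [-24.03  27.7   30.93 109.24 -18.73  48.1    6.42]
```

{"fn": "arm_command", "kwargs": {"commands": [[0,0,0.08,0,0,0,-1],[0,0,0.06,0,0,0,-1],[0,0,0,0,0,0,-1],[0,0,0,0,0,0,-1]]}}

```text
t: 9.9
ee_pos: [555.3, -35.4, 125.6]
tool_rot: [-180.0, 0.0, 79.7]
ft_force: [0.7, 0.3, -1.0]
finger_gap: 0.147
grip_force: 24.8
```

{"fn": "arm_command", "kwargs": {"commands": [[0,0,0.03,0,0,0,-1],[0,0,0,0,0,0,-1],[0,0,0,0,0,0,-1]]}}

```text
t: 10.2
ee_pos: [555.4, -35.4, 124.2]
tool_rot: [180.0, -0.0, 79.7]
ft_force: [0.3, -1.0, -0.7]
finger_gap: 0.151
grip_force: 24.8
```

{"fn": "arm_command", "kwargs": {"commands": [[0,0,0.03,0,0,0,-1],[0,0,0,0,0,0,-1],[0,0,0,0,0,0,-1]]}}

```text
t: 10.5
ee_pos: [555.4, -35.4, 122.7]
tool_rot: [-180.0, -0.0, 79.7]
ft_force: [-0.5, -1.0, -1.2]
finger_gap: 0.151
grip_force: 24.8
```

```bash
python3 st.py
```

```text
t 10.5
ee_pos [555.4  -35.43 122.68]
tool_rot [-180.     -0.     79.74]
finger_gap 0.1514021841808963
grip_force 24.831706881523132
ft_force [-0.46 -1.02 -1.22]
ft_torque [-0.08  0.09  0.02]
qpos [-23.63  28.48  30.46 109.69 -19.33  46.92   6.92]
```

{"fn": "arm_command", "kwargs": {"commands": [[0,0,0.02,0,0,0,-1],[0,0,0,0,0,0,-1],[0,0,0,0,0,0,-1]]}}

```text
t: 10.8
ee_pos: [555.6, -35.5, 122.2]
tool_rot: [180.0, -0.0, 79.7]
ft_force: [-2.0, 0.1, 5.0]
finger_gap: 0.152
grip_force: 24.8
```

{"fn": "arm_command", "kwargs": {"commands": [[0,0,0.02,0,0,0,-1],[0,0,0,0,0,0,-1],[0,0,0,0,0,0,-1]]}}

```text
t: 11.1
ee_pos: [555.7, -35.5, 121.9]
tool_rot: [180.0, -0.0, 79.7]
ft_force: [-4.3, 1.0, 14.7]
finger_gap: 0.145
grip_force: 24.8
```

```bash
python3 st.py
```

```text
t 11.1
ee_pos [555.67 -35.53 121.86]
tool_rot [179.96  -0.05  79.73]
finger_gap 0.1454132728772015
grip_force 24.847407639026642
ft_force [-4.27  1.01 14.72]
ft_torque [0.06 1.2  0.02]
qpos [-23.56  28.53  30.41 109.73 -19.44  46.77   7.02]
```

{"fn": "arm_command", "kwargs": {"commands": [[0,-0.01,-0.006,0,0,0,-1],[0,0,0,0,0,-0.5,-1],[0,0,0,0,0,-0.5,-1],[0,0,0,0,0,0,-1]]}}

```text
t: 11.5
ee_pos: [555.9, -35.5, 122.1]
tool_rot: [179.9, -0.0, 88.5]
ft_force: [-1.2, -0.2, 9.4]
finger_gap: 0.153
grip_force: 25.0
```

```bash
python3 st.py
```

```text
t 11.5
ee_pos [555.88 -35.54 122.06]
tool_rot [179.87  -0.02  88.48]
finger_gap 0.15316203508795667
grip_force 24.96226340532303
ft_force [-1.24 -0.21  9.42]
ft_torque [-0.15  0.33  0.18]
qpos [-21.91  28.08  27.96 109.63 -17.78  46.41  14.1 ]
```

{"fn": "arm_command", "kwargs": {"commands": [[0,0,0,0,0,-0.5,-1],[0,0,0,0,0,-0.5,-1],[0,0,0,0,0,0,-1]]}}

```text
t: 11.8
ee_pos: [556.0, -35.4, 122.0]
tool_rot: [179.9, -0.0, 97.1]
ft_force: [-0.3, 0.6, 7.4]
finger_gap: 0.152
grip_force: 25.0
```

{"fn": "arm_command", "kwargs": {"commands": [[0,0,0,0,0,-0.5,-1],[0,0,0,0,0,-0.5,-1],[0,0,0,0,0,0,-1]]}}

```text
t: 12.1
ee_pos: [555.9, -35.3, 122.1]
tool_rot: [179.9, 0.0, 105.7]
ft_force: [-1.0, 0.1, 10.2]
finger_gap: 0.152
grip_force: 25.0
```

```bash
python3 st.py
```

```text
t 12.1
ee_pos [555.87 -35.32 122.08]
tool_rot [179.87   0.01 105.69]
finger_gap 0.15183262393966063
grip_force 24.96003359556198
ft_force [-0.96  0.12 10.24]
ft_torque [-0.04  0.35  0.22]
qpos [-18.61  27.41  23.18 109.36 -14.64  45.97  28.16]
```

{"fn": "arm_command", "kwargs": {"commands": [[0,0,0,0,0,-0.5,-1],[0,0,0,0,0,-0.5,-1],[0,0,0,0,0,0,-1]]}}

```text
t: 12.4
ee_pos: [555.6, -35.4, 122.0]
tool_rot: [179.9, 0.0, 114.3]
ft_force: [-0.8, -0.4, 10.1]
finger_gap: 0.15
grip_force: 24.9
```

```bash
python3 st.py|egrep "tool|ft|ee"
```

```text
ee_pos [555.6  -35.35 122.01]
tool_rot [179.9    0.01 114.26]
ft_force [-0.75 -0.37 10.13]
ft_torque [0.05 0.59 0.14]
```

{"fn": "arm_command", "kwargs": {"commands": [[0,0,0,0,0,-0.5,-1],[0,0,0,0,0,-0.5,-1],[0,0,0,0,0,0,-1]]}}

```text
t: 12.7
ee_pos: [555.6, -35.4, 122.0]
tool_rot: [179.9, 0.0, 122.9]
ft_force: [-2.1, 0.4, 9.7]
finger_gap: 0.149
grip_force: 25.0
```

```bash
python3 st.py|egrep "tool|ft|ee"
```

```text
ee_pos [555.56 -35.37 122.02]
tool_rot [179.9    0.03 122.85]
ft_force [-2.12  0.42  9.71]
ft_torque [-0.    0.57  0.14]
```

{"fn": "arm_command", "kwargs": {"commands": [[0,0,0,0,0,-0.5,-1],[0,0,0,0,0,-0.3,-1],[0,0,0,0,0,0,-1]]}}

```text
t: 13.0
ee_pos: [555.3, -35.4, 122.0]
tool_rot: [179.9, 0.0, 129.7]
ft_force: [-2.5, 0.5, 11.0]
finger_gap: 0.154
grip_force: 24.9
```

{"fn": "arm_command", "kwargs": {"commands": [[0,0,0,0,0,-0.5,-1],[0,0,0,0,0,-0.3,-1],[0,0,0,0,0,0,-1]]}}

```text
t: 13.3
ee_pos: [554.6, -35.5, 120.9]
tool_rot: [-180.0, -0.0, 136.5]
ft_force: [-2.2, -0.6, -0.7]
finger_gap: 0.151
grip_force: 24.9
```

```bash
python3 st.py|egrep "tool|ft|ee"
```

```text
ee_pos [554.58 -35.52 120.93]
tool_rot [-179.98   -0.02  136.49]
ft_force [-2.18 -0.63 -0.68]
ft_torque [-0.13  0.38  0.03]
```

The press force has gone, so the lugs are at the gap. I'll follow the lid down.

{"fn": "arm_command", "kwargs": {"commands": [[0,0,0.03,0,0,0,-1],[0,0,0.03,0,0,0,-1],[0,0,0,0,0,0,-1]]}}

```text
t: 13.6
ee_pos: [554.5, -35.5, 117.6]
tool_rot: [-180.0, -0.0, 136.4]
ft_force: [-0.8, -1.7, -2.1]
finger_gap: 0.147
grip_force: 24.9
```

```bash
python3 st.py|egrep "tool|ft|ee"
```

```text
ee_pos [554.53 -35.47 117.56]
tool_rot [-179.96   -0.03  136.42]
ft_force [-0.83 -1.69 -2.06]
ft_torque [-0.35  0.38  0.07]
```

{"fn": "arm_command", "kwargs": {"commands": [[0,0,0.03,0,0,0,-1],[0,0,0.02,0,0,0,-1],[0,0,0,0,0,0,-1],[0,0,0,0,0,0,-1]]}}

```text
t: 14.0
ee_pos: [554.6, -35.3, 115.3]
tool_rot: [-180.0, -0.0, 136.5]
ft_force: [-2.9, -0.8, -0.8]
finger_gap: 0.156
grip_force: 24.9
```

{"fn": "arm_command", "kwargs": {"commands": [[0,0,0.02,0,0,0,-1],[0,0,0.01,0,0,0,-1],[0,0,0,0,0,0,-1]]}}

```text
t: 14.3
ee_pos: [554.7, -35.4, 114.0]
tool_rot: [-180.0, -0.0, 136.5]
ft_force: [-4.2, -1.1, 1.1]
finger_gap: 0.151
grip_force: 24.9
```

```bash
python3 st.py|egrep "tool|ft|ee"
```

```text
ee_pos [554.73 -35.35 113.98]
tool_rot [-179.99   -0.02  136.46]
ft_force [-4.2  -1.14  1.07]
ft_torque [-0.27  0.87 -0.01]
```

{"fn": "arm_command", "kwargs": {"commands": [[0.007,-0.007,0.01,0,0,0,-1],[0,0,0,0,0,0.3,-1],[0,0,0,0,0,0.5,-1],[0,0,0,0,0,0,-1]]}}

```text
t: 14.7
ee_pos: [554.9, -35.3, 113.7]
tool_rot: [180.0, 0.0, 129.5]
ft_force: [-2.3, 0.2, 1.0]
finger_gap: 0.152
grip_force: 24.9
```

```bash
python3 st.py|egrep "tool|ft|ee"
```

```text
ee_pos [554.9  -35.31 113.71]
tool_rot [179.96   0.04 129.51]
ft_force [-2.26  0.17  0.98]
ft_torque [-0.2   0.45 -0.07]
```

{"fn": "arm_command", "kwargs": {"commands": [[0,0,0.006,0,0,0.5,-1],[0,0,0.006,0,0,0.5,-1],[0,0,0,0,0,0,-1]]}}

```text
t: 15.0
ee_pos: [555.0, -35.2, 113.1]
tool_rot: [179.9, 0.0, 121.0]
ft_force: [-2.2, 0.2, 1.3]
finger_gap: 0.148
grip_force: 24.9
```

```bash
python3 st.py|egrep "tool|ft|ee"
```

```text
ee_pos [555.03 -35.24 113.13]
tool_rot [179.94   0.04 121.04]
ft_force [-2.19  0.22  1.3 ]
ft_torque [-0.11  0.31 -0.05]
```

Going well, with low moments. I'll keep screwing down along the track.

{"fn": "arm_command", "kwargs": {"commands": [[0,0,0.006,0,0,0.5,-1],[0,0,0.006,0,0,0.5,-1],[0,0,0.006,0,0,0.5,-1],[0,0,0,0,0,0,-1]]}}

```text
t: 15.4
ee_pos: [555.3, -35.1, 112.2]
tool_rot: [179.9, 0.0, 108.2]
ft_force: [-0.3, 0.2, 0.8]
finger_gap: 0.15
grip_force: 24.9
```

{"fn": "arm_command", "kwargs": {"commands": [[0,0,0.006,0,0,0.5,-1],[0,0,0.006,0,0,0.5,-1],[0,0,0.006,0,0,0.5,-1],[0,0,0,0,0,0,-1]]}}

```text
t: 15.8
ee_pos: [555.1, -35.2, 111.4]
tool_rot: [179.9, 0.0, 95.4]
ft_force: [0.1, 1.3, 1.8]
finger_gap: 0.156
grip_force: 24.9
```

```bash
python3 st.py|egrep "tool|ft|ee"
```

```text
ee_pos [555.07 -35.2  111.37]
tool_rot [179.93   0.01  95.38]
ft_force [0.07 1.28 1.78]
ft_torque [-0.11 -0.06 -0.07]
```

{"fn": "arm_command", "kwargs": {"commands": [[0,0,0.006,0,0,0.5,-1],[0,0,0.006,0,0,0.5,-1],[0,0,0.006,0,0,0.5,-1],[0,0,0,0,0,0,-1]]}}

```text
t: 16.2
ee_pos: [554.9, -35.2, 110.4]
tool_rot: [180.0, -0.0, 82.5]
ft_force: [-0.2, 0.4, 2.7]
finger_gap: 0.151
grip_force: 24.9
```

```bash
python3 st.py|egrep "tool|ft|ee"
```

```text
ee_pos [554.92 -35.15 110.41]
tool_rot [179.95  -0.01  82.52]
ft_force [-0.2   0.39  2.73]
ft_torque [ 0.05 -0.1  -0.05]
```

{"fn": "arm_command", "kwargs": {"commands": [[0,0,0.006,0,0,0.5,-1],[0,0,0.004,0,0,0.3,-1],[0,0,0,0,0,0,-1]]}}

```text
t: 16.5
ee_pos: [555.0, -34.9, 109.9]
tool_rot: [179.9, -0.0, 75.7]
ft_force: [1.0, 1.5, 2.3]
finger_gap: 0.151
grip_force: 24.9
```

```bash
python3 st.py|egrep "tool|ft|ee"
```

```text
ee_pos [555.01 -34.94 109.94]
tool_rot [179.95  -0.03  75.71]
ft_force [0.98 1.55 2.34]
ft_torque [ 0.24 -0.23 -0.06]
```

{"fn": "arm_command", "kwargs": {"commands": [[0,0,0.002,0,0,0.2,-1],[0,0,0.002,0,0,0.2,-1],[0,0,0,0,0,0,-1]]}}

```text
t: 16.8
ee_pos: [555.0, -35.1, 109.8]
tool_rot: [179.9, -0.0, 72.0]
ft_force: [2.1, 2.3, 3.0]
finger_gap: 0.144
grip_force: 24.9
```

```bash
python3 st.py|egrep "tool|ft|ee"
```

```text
ee_pos [555.   -35.14 109.76]
tool_rot [179.94  -0.03  72.01]
ft_force [2.07 2.25 3.03]
ft_torque [ 0.5  -0.54  0.02]
```

{"fn": "arm_command", "kwargs": {"commands": [[0,0,0,0,0,0.2,-1],[0,0,0,0,0,0,-1]]}}

```text
t: 17.0
ee_pos: [555.1, -35.3, 109.8]
tool_rot: [179.9, -0.0, 70.2]
ft_force: [4.1, 2.2, 2.6]
finger_gap: 0.153
grip_force: 25.0
```

```bash
python3 st.py|egrep "tool|ft|ee"
```

```text
ee_pos [555.14 -35.27 109.75]
tool_rot [179.92  -0.02  70.25]
ft_force [4.09 2.21 2.6 ]
ft_torque [ 0.41 -0.92  0.1 ]
```

{"fn": "arm_command", "kwargs": {"commands": [[0.004,0.006,0,0,0,0.2,-1],[0,0,0,0,0,0,-1],[0,0,0,0,0,0,-1]]}}

```text
t: 17.3
ee_pos: [555.5, -35.3, 109.8]
tool_rot: [179.9, -0.0, 68.6]
ft_force: [5.1, 1.7, 3.0]
finger_gap: 0.149
grip_force: 25.2
```

```bash
python3 st.py|egrep "tool|ft|ee"
```

```text
ee_pos [555.46 -35.25 109.76]
tool_rot [179.93  -0.01  68.59]
ft_force [5.14 1.68 3.02]
ft_torque [ 0.32 -1.15  0.39]
```

{"fn": "arm_command", "kwargs": {"commands": [[0,0,0,0,0,0.2,-1],[0,0,0,0,0,0,-1],[0,0,0,0,0,0,-1]]}}

```text
t: 17.6
ee_pos: [555.6, -35.2, 109.8]
tool_rot: [179.9, -0.0, 66.9]
ft_force: [5.7, 3.5, 3.9]
finger_gap: 0.15
grip_force: 25.5
```

```bash
python3 st.py|egrep "tool|ft|ee"
```

```text
ee_pos [555.58 -35.18 109.8 ]
tool_rot [179.92  -0.02  66.89]
ft_force [5.67 3.51 3.87]
ft_torque [ 0.35 -1.18  0.56]
```

The moment rises sharply (0.10, 0.39, 0.56 N m), there is no further descent, and z is 4 mm below entry, so the lid is on its stop. I'll take off the wind-up, let go and lift.

{"fn": "arm_command", "kwargs": {"commands": [[0,0,0,0,0,-0.4,-1],[0,0,0,0,0,0,-1],[0,0,0,0,0,0,-0.3],[0,0,0,0,0,0,-0.3],[0,0,0,0,0,0,-0.3],[0,0,0,0,0,0,-0.3],[0,0,-0.2,0,0,0,-0.3],[0,0,-0.5,0,0,0,-0.3],[0,0,-0.7,0,0,0,-0.3],[0,0,-0.5,0,0,0,-0.3],[0,0,0,0,0,0,-0.3],[0,0,0,0,0,0,-0.3]]}}

```text
t: 18.8
ee_pos: [555.0, -35.2, 205.3]
tool_rot: [179.9, -0.1, 70.3]
ft_force: [-0.5, 0.1, -1.2]
finger_gap: 0.347
grip_force: 0.0
```

```bash
python3 st.py; python3 - <<'E'
from h import *
W=manip.get_image("wrist"); save(W,"end.png",None,1.5)
E
```

```text
t 18.8
ee_pos [554.95 -35.18 205.29]
tool_rot [179.94  -0.05  70.29]
finger_gap 0.3473746148762508
grip_force 0.0
ft_force [-0.46  0.08 -1.2 ]
ft_torque [-0.04  0.17 -0.03]
qpos [-28.94  23.13  37.16 105.16 -16.47  57.07  -4.66]
```

View pics/end.png

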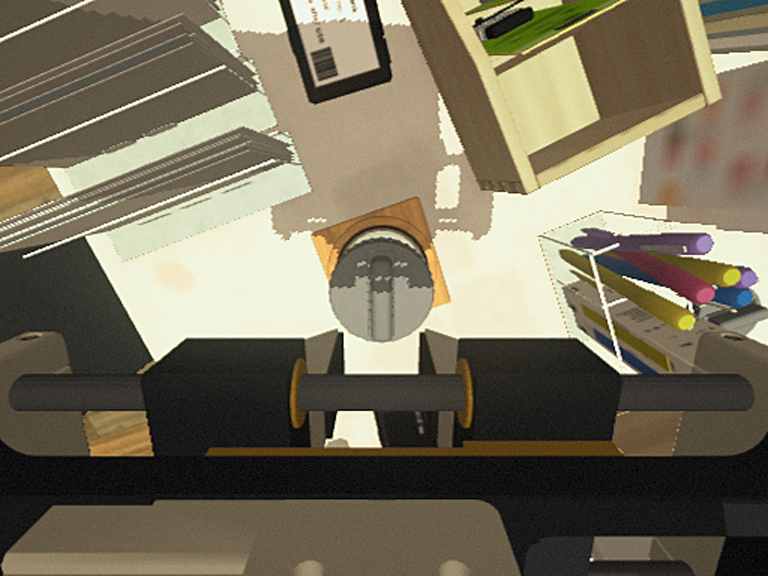

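The lid sits level on the jar at (381,290), its bar still lined up with the jaws, and the gripper is clear of it.

```bash
python3 -c "
from bench import manip
print(manip.sign_off())"
```

```text
the job is handed in; nothing more can be done
None
```

The large grey lid is on the open jar, screwed down to its stop and released; by the arm's readings it went down 4 mm over 68° of clockwise turn and the turning moment reached about 0.56 N m at the stop, slightly over the 0.5 N m given as harmless; the job is handed in (18.8 s on the clock), but sign-off returned no verdict.

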